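Set exhaust flanges on their fixture pads

TASK

Lay out the exhaust parts for welding: pick up each tube stub by its tube and set it upright on the pad whose drawn outline has the shape and size of its flange, centred in the outline and turned to line up with it. The three-bolt flange has no outline: leave it standing where it is.

Things in the scene. Friction and masses are not known exactly. Their poses are not given: they have to be found in the camera images.
- big_round_flange_center (a point): Large round flange, 96 mm in diameter, with six dark bolt holes. Upright steel tube stub 42 mm in outer diameter (grip this from above, at any yaw) welded on the middle of a flat steel flange 8 mm thick; 70 mm tall in all, 0.25 to 0.5 kg, loose. The point is on the tube's axis, 35 mm above the flange's underside; z points up the tube. Its yaw does not matter.
- small_round_flange_center (a point): Small round flange, 62 mm in diameter, without holes. Upright steel tube stub 42 mm in outer diameter (grip this from above, at any yaw) welded on the middle of a flat steel flange 8 mm thick; 70 mm tall in all, 0.25 to 0.5 kg, loose. The point is on the tube's axis, 35 mm above the flange's underside; z points up the tube. Its yaw does not matter.
- square_flange_center (a point): Square flange, 76 by 76 mm, with four dark bolt holes near its corners. Upright steel tube stub 42 mm in outer diameter (grip this from above, at any yaw) welded on the middle of a flat steel flange 8 mm thick; 70 mm tall in all, 0.25 to 0.5 kg, loose. The point is on the tube's axis, 35 mm above the flange's underside; z points up the tube. x and y run along the sides of the square; quarter turns are alike.
- oval_flange_center (a point): Long two-bolt flange, 104 mm long (along its x axis) and 58 mm wide, a lobe with a dark bolt hole at each end. Upright steel tube stub 42 mm in outer diameter (grip this from above, at any yaw) welded on the middle of a flat steel flange 8 mm thick; 70 mm tall in all, 0.25 to 0.5 kg, loose. The point is on the tube's axis, 35 mm above the flange's underside; z points up the tube. Half turns are alike.
- tri_flange_center (a point): Three-bolt flange, three lobes with a dark bolt hole each, reaching 52 mm from the middle. Upright steel tube stub 42 mm in outer diameter (grip this from above, at any yaw) welded on the middle of a flat steel flange 8 mm thick; 70 mm tall in all, 0.25 to 0.5 kg, loose. The point is on the tube's axis, 35 mm above the flange's underside; z points up the tube. No pad has its outline: it is not part of the job and stays where it stands (knocks of up to 3 cm are forgiven).
- big_round_pad_top (a point): Fixture pad: a flat black disc, 116 mm in diameter and 6 mm thick, fixed to the bench, nothing raised on it. The point is the centre of its top face (6 mm above the bench), z up. A thin white line on it draws a circle 106 mm in diameter, for the large round flange. The outline is the flange's shape with 5 mm to spare all round.
- small_round_pad_top (a point): Fixture pad: a flat black disc, 116 mm in diameter and 6 mm thick, fixed to the bench, nothing raised on it. The point is the centre of its top face (6 mm above the bench), z up. A thin white line on it draws a circle 72 mm in diameter, for the small round flange. The outline is the flange's shape with 5 mm to spare all round.
- square_pad_top (a point): Fixture pad: a flat black disc, 116 mm in diameter and 6 mm thick, fixed to the bench, nothing raised on it. The point is the centre of its top face (6 mm above the bench), z up. A thin white line on it draws a square of 86 mm, for the square flange; the point's x and y run along its sides. The outline is the flange's shape with 5 mm to spare all round.
- oval_pad_top (a point): Fixture pad: a flat black disc, 116 mm in diameter and 6 mm thick, fixed to the bench, nothing raised on it. The point is the centre of its top face (6 mm above the bench), z up. A thin white line on it draws a long two-lobed outline, 114 mm by 68 mm, for the two-bolt flange; its length runs along the point's x axis. The outline is the flange's shape with 5 mm to spare all round.
Mind the look-alikes: they are no part of the job. Leave any brown or green look-alike of the part that bears square_flange_center alone.

How it is judged (in metres and radians):
At the end, for the whole second after the job is handed in: Each of the four flanges stands upright (0.1 rad), released and at rest, flat on its matching pad, its axis within 12 mm of the pad's centre; the square one (quarter turns alike) and the two-bolt one (half turns alike) lined up with their outlines within 0.22 rad (horizontal distance between big_round_flange_center and big_round_pad_top below 0.012 m and z of big_round_flange_center in the frame of big_round_pad_top between 0.03 and 0.04 m and angle between each of big_round_flange_center, small_round_flange_center, square_flange_center, oval_flange_center's own z axis and vertical below 0.1 rad and linear speed of each of big_round_flange, small_round_flange, square_flange, oval_flange below 0.02 m/s and horizontal distance between small_round_flange_center and small_round_pad_top below 0.012 m and z of small_round_flange_center in the frame of small_round_pad_top between 0.03 and 0.04 m and horizontal distance between square_flange_center and square_pad_top below 0.012 m and z of square_flange_center in the frame of square_pad_top between 0.03 and 0.04 m and (angle between the x axis of square_flange_center and the x axis of square_pad_top, either way round below 0.22 rad or angle between the x axis of square_flange_center and the y axis of square_pad_top, either way round below 0.22 rad) and horizontal distance between oval_flange_center and oval_pad_top below 0.012 m and z of oval_flange_center in the frame of oval_pad_top between 0.03 and 0.04 m and angle between the x axis of oval_flange_center and the x axis of oval_pad_top, either way round below 0.22 rad); the robot touches nothing.
It fails at once if the three-bolt flange is moved by more than 3 cm or toppled (distance of tri_flange_center from where it was at the start of the episode above 0.03 m or angle between tri_flange_center's own z axis and vertical above 0.5 rad).
It also fails if it takes over 112 s, if anything falls off the work surface, if the arm or the gripper's body presses on something with over 40 N, if the wrist force passes 120 N, or if a joint passes its speed limit or range.

ROBOT

A 7-joint arm with a two-finger parallel gripper is mounted at the origin on the work surface. World frame = base frame: x ahead of the robot, y to its left, z up, the work surface at z = 0. Lengths are in mm, angles in rad, forces in N, time in s.
With the tool pointing down it reaches from about 425 to 875 mm from the base axis. Payload 8.4 kg.
Tool frame: the origin (TCP) lies at the very end of the fingers, on their centre line; the grasp point (between the pads) lies 19 mm behind it (r.grasp_offset is the distance from the TCP to the grasp point, in mm); z points along the fingers, y is the line along which they close (so a half turn about z gives the same grasp; the last joint's range is limited). The gripper opens to 85 mm and grips with 20 to 120 N. Pads are 22 mm wide; open, the fingers measure 114 mm over their backs; the gripper's body (76 mm by 85 mm) begins 54 mm behind the grasp point. The pads swing forward as they close: fully open they stand 13 mm farther back than shut.
Start: joints at [1.088, 0.333, 0.04, 1.465, -0.013, 1.343, -0.059], TCP at [243.366, -602.691, 231.308] pointing down, gripper open.
Joint ranges: [-2.58, 2.58], [-0.38, 2.09], [-1.3, 1.39], [0.25, 2.4], [-1.5, 4.64], [0.08, 2.09], [-2.65, 2.65]. Speed limits (rad/s): [2.22, 2.22, 2.79, 2.79, 3.14, 3.14, 3.14].

INTERFACE

Orientations are given as [roll, pitch, yaw] about the fixed x, y, z axes, in that order (R = Rz(yaw) Ry(pitch) Rx(roll)).
In Python, from workcell import r, cams, sign_off gives the robot as it stands. The module is installed in compiled form; this text tells all that it offers.
- The arm moves only by the tool play_rows, never from a script. Its argument "series" is a list of rows, each a list of 3 entries, a list of its own where there are three numbers: the finger opening in m, from 0 to 0.0854, then the shift along the tool's x, y, z in m, then the turn, a rotation vector about the tool's x, y, z in degrees. A call has 1 to 5 rows; each row shifts and turns the commanded pose from where the row before left it, along the tool's axes as they then stand; what a row does not reach is not made up. A row lasts 1/8 s, in which the tool goes at most 62.5 mm and 10.7 degrees, less where a joint would pass 70% of its speed; a pose out of reach is approached as far as the arm can. A call is refused whole if a number of a shift passes 0.0625 or a number of a turn 10.7, either way. A call with a gripper value outside its range is refused whole. The fingers move at their own pace and stop on an object; the grip force is fixed at half the most. Time passes only in rows, so rows that do not move let the fingers close. It gives the time, the measured TCP pose, the force, the opening and the grip force at its end, in the units of the state.
- r.get_state(): the state, without advancing time (a new reading comes with each control period).
- cams.get_image(name): name is "scene" or "top"; returns a dict with "image" (384x512x3 uint8, red, green, blue), "vfov" (degrees; the focal length in pixels is half the picture's height over the tangent of half this angle, whatever the lens; pixels are square), "cx", "cy" (the principal point, pixels), "R" (3x3) and "t" (3): a world point X has camera coordinates R X + t. Camera axes: x right, y down, z forward; pixel columns grow to the right and rows downward; lengths in mm; the calibration is good to about 2 mm. A picture is of the moment at which its call begins. There is no depth.
- sign_off(): hands the job in; it is judged then, once.
The state is a dict: "t": time; "q": joint angles; "joint_vel": joint speeds; "effort": joint torques, N m; "ee_pos": TCP position; "eef_rot": TCP orientation; "ft_force": force on the tool from outside, world axes, zero at the start; "ft_torque": the same for the moment, N m; "grip_width": finger opening in mm; "grasp_force": force on a finger pad.
Only numpy, scipy, OpenCV 4.12 (cv2) and the standard library are available. Lean on these libraries where they do the work, as an engineer would, in place of code of your own. Each camera call takes 0.05 s, during which the arm holds its last target. There are 200 camera calls.

## Working session

There is one attempt and no reset: what is moved stays moved. The work goes in short steps, Python scripts to look and compute and a tool call to move; the robot and the scene stay as the last step left them, time stands still between calls to the robot, and variables do not carry over. Pictures are saved under pics/ and viewed, at most 14 in all, crops included, and the job is handed in when it is done.

Besides the shell and the picture viewer there is one more tool, called by a JSON object that holds its "api" and its "payload". play_rows: Moves the arm, as the interface text tells. Its arguments: {"type":"object","properties":{"series":{"type":"array","items":{"type":"array"}}},"required":["series"]}

```bash
mkdir -p pics
python3 - <<'E'
from workcell import r,cams
import cv2,pickle
for n in("top","scene"):
    d=cams.get_image(n); cv2.imwrite(f"pics/{n}0.png",d["image"][:,:,::-1]); pickle.dump(d,open(n+"0.pkl","wb"))
    print(n,d["vfov"],d["cx"],d["cy"],d["R"],d["t"])
s=r.get_state();print(s["t"],s["ee_pos"],s["eef_rot"],s["grip_width"])
E
```

```text
top 55.007827174028165 256.30220828602705 193.69886842915457 [[-0.01344624 -0.99966647 -0.02204877]
 [-0.99152752  0.01617948 -0.12888524]
 [ 0.129199    0.02012894 -0.99141437]] [  12.79885223  522.36761233 1105.91722713]
scene 53.44913388201869 256.8805256909436 188.2224440810848 [[ 0.84407359  0.53622582 -0.00127928]
 [ 0.31221    -0.4933869  -0.81184622]
 [-0.43596409  0.68485855 -0.58386992]] [-411.30632427 -123.46836065 1450.07851112]
0.1 [ 243.19744178 -602.3343137   230.50830794] [-3.14012306e+00  1.11750813e-04  3.83742199e-01] 85.70527038081295
```

View pics/top0.png

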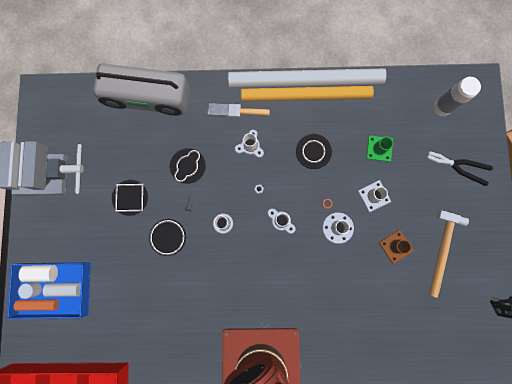

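View pics/scene0.png

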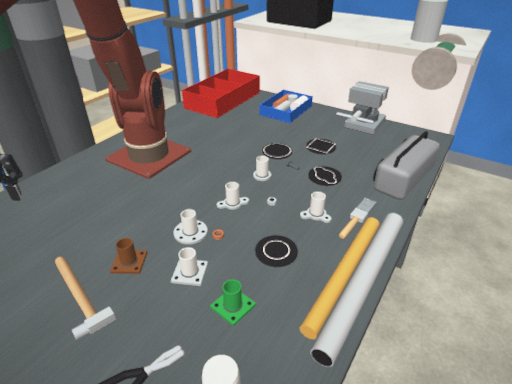

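The top view shows the parts and pads. Small round flange is at (223,222), oval (282,220), big round (339,228), square (375,195) and tri (250,144). Pads: small (313,151), oval (187,166), square (130,197), big (168,237). The green and brown look-alikes are at (379,148) and (397,246). The scene view agrees.

```bash
cat > h.py <<'E'
import numpy as np,cv2,pickle
from scipy.optimize import minimize
def K(d):
    f=192/np.tan(np.radians(d["vfov"])/2); return np.array([[f,0,d["cx"]],[0,f,d["cy"]],[0,0,1]])
def proj(d,X):
    c=np.atleast_2d(X)@np.array(d["R"]).T+d["t"]; p=c@K(d).T; return p[:,:2]/p[:,2:]
def back(d,uv,z):
    R=np.array(d["R"]);C=-R.T@d["t"]; v=R.T@np.linalg.inv(K(d))@[uv[0],uv[1],1]; return C+v*(z-C[2])/v[2]
def circ(r,cx=0,n=48):
    a=np.linspace(0,2*np.pi,n,endpoint=False); return np.c_[cx+r*np.cos(a),r*np.sin(a)]
SH={'big':[circ(48)],'small':[circ(31)],'square':[np.array([[-38,-38],[38,-38],[38,38],[-38,38.]])],
 'oval':[circ(29),np.r_[circ(13,39),circ(13,-39)]],'tri':[circ(26)]}
def sil(d,k,x,y,th,z0=0,S=8,box=None):
    c,s=np.cos(th),np.sin(th);Rz=np.array([[c,-s],[s,c]])
    m=np.zeros(((box[3]-box[1])*S,(box[2]-box[0])*S),np.uint8)
    parts=[(p@Rz.T,0,8) for p in SH[k]]+[(circ(21),0,70)]
    for p,a,b in parts:
        X=np.r_[np.c_[p,np.full(len(p),z0+a)],np.c_[p,np.full(len(p),z0+b)]]+[x,y,0]
        uv=(proj(d,X)-[box[0]-.5,box[1]-.5])*S
        cv2.fillConvexPoly(m,cv2.convexHull(np.round(uv).astype(np.int32)),255)
    return cv2.resize(m,None,fx=1/S,fy=1/S,interpolation=cv2.INTER_AREA)/255.
def fit(d,k,x,y,z0=0,lo=70,hi=200):
    u,v=proj(d,[x,y,z0+20])[0].astype(int); w=36; box=(u-w,v-w,u+w,v+w)
    im=d["image"][box[1]:box[3],box[0]:box[2]].astype(float).mean(2)
    g=np.clip((im-lo)/(hi-lo),0,1)
    n,l=cv2.connectedComponents((g>.15).astype(np.uint8)); 
    A=max(range(1,n),key=lambda i:(l==i).sum()); g=g*cv2.dilate((l==A).astype(np.uint8),np.ones((3,3)))
    # fill interior holes (bolt holes, tube bore)
    cs,_=cv2.findContours((g>.35).astype(np.uint8),cv2.RETR_EXTERNAL,cv2.CHAIN_APPROX_NONE)
    f=np.zeros(g.shape,np.uint8);cv2.drawContours(f,cs,-1,1,-1);f=cv2.erode(f,np.ones((3,3)));g=np.maximum(g,f)
    J=lambda p:np.abs(sil(d,k,p[0],p[1],p[2],z0,box=box)-g).sum()
    best=None
    for th in ([0.] if k in('big','small') else np.arange(0,np.pi/2 if k=='square' else np.pi,np.pi/8)):
        o=minimize(J,[x,y,th],method='Nelder-Mead',options=dict(initial_simplex=np.array([[x-4,y-4,th],[x+6,y,th],[x,y+6,th],[x,y,th+.2]]),maxiter=150))
        if best is None or o.fun<best.fun:best=o
    return best.x,best.fun,g.sum()
E
cat > m.py <<'E'
from h import *
T=pickle.load(open('top0.pkl','rb'));S=pickle.load(open('scene0.pkl','rb'))
P0={'small':(223,222),'oval':(282,220),'big':(339,228),'square':(375,195)}
for k,uv in P0.items():
    p=back(T,uv,35)
    for d in(T,S):
        x,f,n=fit(d,k,p[0],p[1]); print(k,np.round(x,2),'cost',round(f,1),'of',round(n))
print('tri',back(T,(250,144),35))
for k,uv in {'small':(313,151),'oval':(187,166),'square':(130,197),'big':(168,237)}.items():
    p0=back(T,uv,6)
    for d in (T,S):
        # rectify plane z=6 at 0.5 mm/px, 150 mm window
        w=75;c=np.array([[-w,-w],[w,-w],[w,w],[-w,w]],float)
        src=proj(d,np.c_[c+p0[:2],np.full(4,6.)]).astype(np.float32)
        H=cv2.getPerspectiveTransform(src,((c+w)*2).astype(np.float32))
        im=cv2.warpPerspective(d["image"],H,(300,300),flags=cv2.INTER_CUBIC).mean(2)
        yy,xx=np.mgrid[:300,:300];rr=np.hypot(xx-150,yy-150)
        wm=((im>90)&(rr<112)).astype(np.uint8)
        pts=np.argwhere(wm)[:,::-1].astype(np.float32)/2-w
        dk=((im<38)&(rr<140)).astype(np.uint8)
        cs,_=cv2.findContours(dk,cv2.RETR_EXTERNAL,cv2.CHAIN_APPROX_NONE);e=cv2.fitEllipse(cv2.convexHull(max(cs,key=cv2.contourArea)))
        b=cv2.minAreaRect(pts)
        cv2.imwrite(f"pics/r_{k}_{'T' if d is T else 'S'}.png",im)
        print(k,'line rect',np.round(np.array(b[0])+p0[:2],1),np.round(b[1],0),'ang',round(np.radians(b[2]),3),'disc',np.round((np.array(e[0])/2-w)+p0[:2],1),np.round(np.array(e[1])/2))
E
python3 m.py; python3 -c "
import cv2,numpy as np
ks=['small','oval','square','big']
cv2.imwrite('pics/mont.png',np.hstack([np.vstack([cv2.resize(cv2.imread(f'pics/r_{k}_{c}.png'),(200,200)) for c in 'TS']) for k in ks]))"
```

```text
small [4.3551e+02 1.1274e+02 1.0000e-01] cost 896.8 of 1209
small [4.3321e+02 1.1613e+02 3.0000e-02] cost 1710.0 of 2040
oval [440.61 -71.24   0.85] cost 942.5 of 1334
oval [437.93 -67.69   0.85] cost 1680.2 of 2167
big [ 4.1622e+02 -2.4712e+02  5.0000e-02] cost 949.5 of 1708
big [ 4.1356e+02 -2.4441e+02  1.3000e-01] cost 1550.7 of 2359
square [ 5.1478e+02 -3.6513e+02  4.4000e-01] cost 966.2 of 1568
square [ 5.1230e+02 -3.6287e+02  4.4000e-01] cost 1578.0 of 2524
tri [680.26233389  22.70462788  35.        ]
small line rect [ 661.9 -179. ] [74. 76.] ang 1.571 disc [ 660.5 -178.3] [58. 60.]
small line rect [ 661.7 -177.3] [77. 76.] ang 1.499 disc [ 628.  -197.5] [ 2. 21.]
oval line rect [621.5 228. ] [ 73. 109.] ang 0.57 disc [614.1 233. ] [55. 83.]
oval line rect [620.4 229.9] [ 79. 110.] ang 1.439 disc [586.3 255.2] [11. 18.]
square line rect [521.6 412.2] [90. 90.] ang 1.571 disc [522.3 411.4] [ 93. 105.]
square line rect [520.9 414.7] [98. 94.] ang 1.571 disc [529.1 361. ] [6. 7.]
big line rect [394.5 286.7] [106. 108.] ang 1.571 disc [393.6 288.7] [94. 94.]
big line rect [394.6 286.3] [108. 110.] ang 0.797 disc [424.  322.7] [3. 8.][ WARN:0@4.084] global loadsave.cpp:1063 imwrite_ Unsupported depth image for selected encoder is fallbacked to CV_8U.
```

View pics/mont.png

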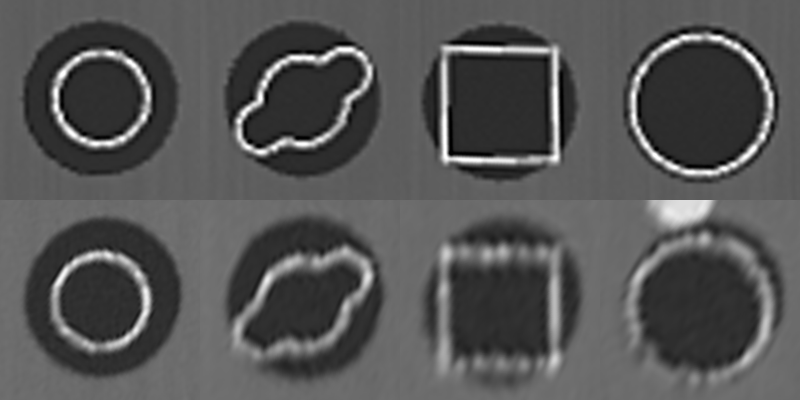

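The rectified pads show sharp outlines. The oval's long axis runs from (255,137) to (355,65) in its tile, about -0.62 rad, and the square is aligned with the world axes. The flange mask threshold was too low, so I'll refit.

Run:
```python
from h import *
T=pickle.load(open('top0.pkl','rb'));S=pickle.load(open('scene0.pkl','rb'))
P0={'small':(223,222),'oval':(282,220),'big':(339,228),'square':(375,195)}
for k,uv in P0.items():
    p=back(T,uv,35)
    for d in(T,S):
        u,v=proj(d,[p[0],p[1],20])[0].astype(int);bg=np.median(d["image"][v-36:v+36,u-36:u+36].mean(2))
        x,f,n=fit(d,k,p[0],p[1],lo=bg+15,hi=bg+90); print(k,np.round(x,2),'cost',round(f,1),'of',round(n),bg)
im=cv2.imread('pics/r_oval_T.png',0);yy,xx=np.mgrid[:300,:300]
pts=np.argwhere((im>90)&(np.hypot(xx-150,yy-150)<116))[:,::-1].astype(float)
# outline symmetry: PCA axis; and centre by farthest pair
e=np.linalg.eigh(np.cov(pts.T))[1][:,1];print('ovalpad ang',np.arctan(e[1]/e[0]))
n=np.array([-e[1],e[0]]);a=pts@e;b=pts@n;c=e*(a.max()+a.min())/2+n*(b.max()+b.min())/2
print('ctr',c/2-75+back(T,(187,166),6)[:2],np.ptp(a)/2,np.ptp(b)/2,'mean',pts.mean(0)/2-75+back(T,(187,166),6)[:2])
```

```text
small [4.3551e+02 1.1276e+02 1.0000e-01] cost 6.3 of 311 93.66666666666667
small [ 68.6  430.22   5.  ] cost 391.3 of 391 108.66666666666667
oval [440.7  -70.94   0.85] cost 9.8 of 397 94.33333333333333
oval [438.43 -68.04   0.86] cost 34.7 of 466 109.0
big [ 4.1630e+02 -2.4751e+02  2.1000e-01] cost 15.2 of 757 94.0
big [ 4.1372e+02 -2.4404e+02  8.0000e-02] cost 39.2 of 789 108.66666666666667
square [ 5.1479e+02 -3.6548e+02  4.4000e-01] cost 19.6 of 607 94.33333333333333
square [ 5.1205e+02 -3.6261e+02  4.4000e-01] cost 69.1 of 891 108.66666666666667
ovalpad ang -0.5748267662489274
ctr [615.85028448 221.40734358] 115.9588202139618 87.08526152445577 mean [619.98585942 228.11130577]
```

{"api": "play_rows", "payload": {"series": [[0.085,[0,0,0.02],[0,0,-10.4]],[0.085,[0,0,0.02],[0,0,-10.4]],[0.085,[0,0,0.02],[0,0,-10.4]],[0.085,[0,0,0.02],[0,0,-10.4]],[0.085,[0,0,0.02],[0,0,-10.4]]]}}

```text
t: 0.72
ee_pos: [243.2, -602.4, 130.2]
eef_rot: [-3.141, -0.001, 1.297]
ft_force: [-0.4, 0.2, -0.4]
grip_width: 84.9
grasp_force: 0.0
```

{"api": "play_rows", "payload": {"series": [[0.085,[0,0,0],[0,0,-10.4]],[0.085,[0,0,0],[0,0,-10.4]],[0.085,[0,0,0],[0,0,-10.4]],[0.085,[0,0,0],[0,0,-10.4]],[0.085,[0,0,0],[0,0,0]]]}}

```text
t: 1.35
ee_pos: [243.1, -602.5, 130.8]
eef_rot: [3.141, -0.001, 2.016]
ft_force: [0.4, -0.6, 0.4]
grip_width: 84.8
grasp_force: 0.0
```

```bash
cat > go.py <<'E'
import sys,numpy as np
from workcell import r
from scipy.spatial.transform import Rotation as Ro
s=r.get_state();p=np.array(s["ee_pos"]);R=Ro.from_euler('xyz',s["eef_rot"])
x,y,z,yaw=map(float,sys.argv[1:5])
T=Ro.from_euler('xyz',[np.pi,0,yaw])
print('t',round(s["t"],2),'at',p.round(1),np.round(s["eef_rot"],3),'q7',round(s["q"][6],2),'grip',round(s["grip_width"],1),'F',np.round(s["ft_force"],1))
print('tool shift mm',R.inv().apply(np.array([x,y,z])-p).round(1),'turn deg',np.degrees((R.inv()*T).as_rotvec()).round(2))
E
python3 go.py 513.4 -364 130 2.01
python3 - <<'E'
from h import *
T=pickle.load(open('top0.pkl','rb'));p0=back(T,(187,166),6)
im=cv2.imread('pics/r_oval_T.png',0);yy,xx=np.mgrid[:300,:300]
pts=np.argwhere(im>90)[:,::-1]/2-75+p0[:2]
c=np.array([620,228.5])
for i in range(4):
    q=pts[np.hypot(*(pts-c).T)<54.5];e=np.linalg.eigh(np.cov(q.T))[1][:,1];c=q.mean(0);print(c,np.arctan(e[1]/e[0]),len(q))
o=q-c;rr=np.hypot(*o.T);far=o[rr>46];a=np.arctan2(far[:,1],far[:,0]);print('lobe dir',np.angle(np.exp(2j*a).mean())/2)
E
```

```text
t 1.35 at [ 243.1 -602.5  130.8] [ 3.141e+00 -1.000e-03  2.016e+00] q7 1.49 grip 84.8 F [ 0.4 -0.6  0.4]
tool shift mm [ 98.8 346.6   1. ] turn deg [ 0.02 -0.05  0.35]
[618.61952506 229.17843973] -0.5858256325538047 6580
[616.65957639 230.45024358] -0.5860382060209648 6529
[614.26397998 232.24929087] -0.602697851314069 6545
[609.29090935 236.27088681] -0.6379909519765113 7063
lobe dir -0.6534297475996371
```

{"api": "play_rows", "payload": {"series": [[0.085,[0.0123,0.0433,0],[0,0,0]],[0.085,[0.0123,0.0433,0],[0,0,0]],[0.085,[0.0123,0.0433,0],[0,0,0]],[0.085,[0.0123,0.0433,0],[0,0,0]],[0.085,[0.0123,0.0433,0],[0,0,0]]]}}

```text
t: 1.98
ee_pos: [412.9, -452.6, 131.2]
eef_rot: [-3.141, -0.0, 2.012]
ft_force: [0.3, -0.5, 0.3]
grip_width: 85.3
grasp_force: 0.0
```

{"api": "play_rows", "payload": {"series": [[0.085,[0.0123,0.0433,0],[0,0,0]],[0.085,[0.0123,0.0433,0],[0,0,0]],[0.085,[0.0123,0.0433,0],[0,0,0]],[0.085,[0,0,0],[0,0,0]],[0.085,[0,0,0],[0,0,0]]]}}

```text
t: 2.6
ee_pos: [512.8, -364.6, 131.0]
eef_rot: [-3.141, -0.0, 2.015]
ft_force: [-0.6, -0.8, -0.0]
grip_width: 85.0
grasp_force: 0.0
```

```bash
python3 go.py 513.4 -364 26 2.01
python3 - <<'E'
from h import *
T=pickle.load(open('top0.pkl','rb'));p0=back(T,(187,166),6)
im=cv2.imread('pics/r_oval_T.png',0)
pts=np.argwhere(im>125)[:,::-1]/2-75+p0[:2]
c=np.median(pts,0);e=np.linalg.eigh(np.cov(pts.T))[1][:,1];n=np.array([-e[1],e[0]])
a=pts@e;b=pts@n
print(len(pts),pts.mean(0),np.arctan(e[1]/e[0]),np.ptp(a),np.ptp(b),e*(a.max()+a.min())/2+n*(b.max()+b.min())/2)
E
```

```text
t 2.6 at [ 512.8 -364.6  131. ] [-3.141 -0.     2.015] q7 0.88 grip 85.0 F [-0.6 -0.8 -0. ]
tool shift mm [  0.3   0.9 105. ] turn deg [-0.05 -0.02  0.26]
5764 [621.67225271 226.91355734] -0.5897004113557214 116.6241355057789 69.62066037876411 [621.62789415 227.10573968]
```

{"api": "play_rows", "payload": {"series": [[0.085,[0,0.0009,0.035],[0,0,0]],[0.085,[0,0,0.035],[0,0,0]],[0.085,[0,0,0.025],[0,0,0]],[0.085,[0,0,0.01],[0,0,0]],[0.02,[0,0,0],[0,0,0]]]}}

```text
t: 3.22
ee_pos: [513.3, -364.7, 26.1]
eef_rot: [-3.141, -0.001, 2.015]
ft_force: [0.7, -1.0, -0.7]
grip_width: 69.4
grasp_force: 0.0
```

{"api": "play_rows", "payload": {"series": [[0.02,[0,0,0],[0,0,0]],[0.02,[0,0,0],[0,0,0]],[0.02,[0,0,0],[0,0,0]],[0.02,[0,0,0],[0,0,0]],[0.02,[0,0,0],[0,0,0]]]}}

```text
t: 3.85
ee_pos: [514.8, -364.7, 27.9]
eef_rot: [3.141, 0.002, 2.017]
ft_force: [-1.9, -0.4, 5.8]
grip_width: 41.0
grasp_force: 60.8
```

{"api": "play_rows", "payload": {"series": [[0.02,[0,0,0],[0,0,0]],[0.02,[0,0,0],[0,0,0]],[0.02,[0,0,-0.005],[0,0,0]],[0.02,[0,0,-0.01],[0,0,0]],[0.02,[0,0,-0.015],[0,0,0]]]}}

```text
t: 4.47
ee_pos: [513.8, -363.6, 56.7]
eef_rot: [-3.141, -0.001, 2.017]
ft_force: [0.9, -0.1, -3.7]
grip_width: 40.7
grasp_force: 61.0
```

{"api": "play_rows", "payload": {"series": [[0.02,[0,0,-0.02],[0,0,0]],[0.02,[0,0,-0.03],[0,0,8.5]],[0.02,[0,0,-0.025],[0,0,8.5]],[0.02,[0,0,0],[0,0,8.4]],[0.02,[0.02,0,0],[0,0,0]]]}}

```text
t: 5.1
ee_pos: [513.9, -345.1, 132.8]
eef_rot: [3.141, 0.002, 1.571]
ft_force: [-0.8, 0.3, -4.1]
grip_width: 40.6
grasp_force: 61.3
```

{"api": "play_rows", "payload": {"series": [[0.02,[0.05,0,0],[0,0,0]],[0.02,[0.05,0,0],[0,0,0]],[0.02,[0.05,0,0],[0,0,0]],[0.02,[0.05,0,0],[0,0,0]],[0.02,[0.05,0,0],[0,0,0]]]}}

```text
t: 5.72
ee_pos: [512.7, -91.2, 132.0]
eef_rot: [3.141, 0.0, 1.578]
ft_force: [1.3, 0.6, -4.6]
grip_width: 41.0
grasp_force: 61.4
```

{"api": "play_rows", "payload": {"series": [[0.02,[0.05,0,0],[0,0,0]],[0.02,[0.05,0,0],[0,0,0]],[0.02,[0.05,0,0],[0,0,0]],[0.02,[0.05,0,0],[0,0,0]],[0.02,[0.05,0,0],[0,0,0]]]}}

```text
t: 6.35
ee_pos: [511.5, 158.4, 132.1]
eef_rot: [3.141, 0.0, 1.577]
ft_force: [0.6, -1.2, -4.5]
grip_width: 40.8
grasp_force: 61.4
```

{"api": "play_rows", "payload": {"series": [[0.02,[0.05,0,0],[0,0,0]],[0.02,[0.05,0,0],[0,0,0]],[0.02,[0.05,0,0],[0,0,0]],[0.02,[0.05,0,0],[0,0,0]],[0.02,[0.04,0,0],[0,0,0]]]}}

```text
t: 6.98
ee_pos: [510.0, 398.9, 132.0]
eef_rot: [-3.141, -0.001, 1.578]
ft_force: [0.3, -0.4, -4.1]
grip_width: 40.8
grasp_force: 61.4
```

{"api": "play_rows", "payload": {"series": [[0.02,[0.015,0,0],[0,0,0]],[0.02,[0,0,0],[0,0,0]],[0.02,[0,0,0],[0,0,0]]]}}

```text
t: 7.35
ee_pos: [512.0, 409.4, 131.4]
eef_rot: [3.141, 0.001, 1.573]
ft_force: [0.4, -0.3, -4.8]
grip_width: 40.6
grasp_force: 61.5
```

```bash
python3 go.py 521.3 413.4 32 1.571
```

```text
t 7.35 at [512.  409.4 131.4] [3.141e+00 1.000e-03 1.573e+00] q7 -0.97 grip 40.6 F [ 0.4 -0.3 -4.8]
tool shift mm [ 4.1  9.3 99.4] turn deg [0.02 0.07 0.13]
```

{"api": "play_rows", "payload": {"series": [[0.02,[0.004,0.0093,0.03],[0,0,0]],[0.02,[0,0,0.03],[0,0,0]],[0.02,[0,0,0.02],[0,0,0]],[0.02,[0,0,0.01],[0,0,0]],[0.02,[0,0,0.002],[0,0,0]]]}}

```text
t: 7.98
ee_pos: [521.0, 414.8, 39.4]
eef_rot: [-3.142, 0.0, 1.574]
ft_force: [-0.1, -0.3, -2.4]
grip_width: 40.9
grasp_force: 61.5
```

{"api": "play_rows", "payload": {"series": [[0.02,[0,0,0.002],[0,0,0]],[0.02,[0,0,0.001],[0,0,0]],[0.02,[0,0,0],[0,0,0]]]}}

```text
t: 8.35
ee_pos: [521.0, 415.3, 36.8]
eef_rot: [3.141, -0.0, 1.574]
ft_force: [0.7, 0.2, -4.3]
grip_width: 40.4
grasp_force: 61.5
```

```bash
python3 go.py 521.3 413.4 32 1.571
```

```text
t 8.35 at [521.  415.3  36.8] [ 3.141 -0.     1.574] q7 -1.01 grip 40.4 F [ 0.7  0.2 -4.3]
tool shift mm [-1.9  0.3  4.8] turn deg [ 0.03 -0.02  0.18]
```

Not yet in contact, so I'll lower a little further.

{"api": "play_rows", "payload": {"series": [[0.02,[-0.0015,0,0.001],[0,0,0]],[0.02,[0,0,0.001],[0,0,0]],[0.02,[0,0,0.001],[0,0,0]],[0.02,[0,0,0],[0,0,0]]]}}

```text
t: 8.85
ee_pos: [520.9, 413.5, 33.9]
eef_rot: [3.141, 0.0, 1.574]
ft_force: [-2.8, -3.5, 5.2]
grip_width: 40.6
grasp_force: 62.2
```

{"api": "play_rows", "payload": {"series": [[0.02,[0,0,0.001],[0,0,0]],[0.02,[0,0,0],[0,0,0]]]}}

```text
t: 9.1
ee_pos: [520.9, 413.5, 33.9]
eef_rot: [3.141, 0.0, 1.574]
ft_force: [-5.6, -6.5, 13.5]
grip_width: 40.7
grasp_force: 62.8
```

{"api": "play_rows", "payload": {"series": [[0.05,[0,0,-0.001],[0,0,0]],[0.085,[0,0,0],[0,0,0]],[0.085,[0,0,0],[0,0,0]],[0.085,[0,0,0],[0,0,0]],[0.085,[0,0,0],[0,0,0]]]}}

```text
t: 9.72
ee_pos: [520.8, 413.6, 33.3]
eef_rot: [-3.142, -0.0, 1.574]
ft_force: [-0.3, 0.4, 0.0]
grip_width: 84.7
grasp_force: 0.0
```

{"api": "play_rows", "payload": {"series": [[0.085,[0,0,-0.01],[0,0,0]],[0.085,[0,0,-0.03],[0,0,0]],[0.085,[0,0,-0.06],[0,0,0]],[0.085,[-0.02,0,0],[0,0,0]],[0.085,[-0.043,-0.0075,0],[0,0,0]]]}}

```text
t: 10.35
ee_pos: [513.4, 351.5, 134.4]
eef_rot: [3.14, -0.002, 1.576]
ft_force: [-0.3, -1.0, -0.1]
grip_width: 84.6
grasp_force: 0.0
```

{"api": "play_rows", "payload": {"series": [[0.085,[-0.045,-0.0075,0],[0,0,0]],[0.085,[-0.045,-0.0075,0],[0,0,0]],[0.085,[-0.045,-0.0075,0],[0,0,0]],[0.085,[-0.045,-0.0075,0],[0,0,0]],[0.085,[-0.045,-0.0075,0],[0,0,0]]]}}

```text
t: 10.98
ee_pos: [476.3, 123.6, 133.5]
eef_rot: [3.141, 0.0, 1.574]
ft_force: [0.1, -0.2, 0.1]
grip_width: 84.8
grasp_force: 0.0
```

{"api": "play_rows", "payload": {"series": [[0.085,[-0.045,-0.0075,0],[0,0,0]],[0.085,[-0.045,-0.0075,0],[0,0,0]],[0.085,[-0.045,-0.0075,0],[0,0,0]],[0.085,[-0.045,-0.0075,0],[0,0,0]],[0.085,[0,0,0],[0,0,0]]]}}

```text
t: 11.6
ee_pos: [446.4, -58.3, 133.3]
eef_rot: [-3.141, 0.001, 1.568]
ft_force: [0.0, 0.7, 0.1]
grip_width: 84.8
grasp_force: 0.0
```

```bash
python3 go.py 439.5 -69.5 26 1.571
python3 - <<'E'
from h import *
from workcell import cams
d=cams.get_image("top");pickle.dump(d,open("top1.pkl","wb"));cv2.imwrite("pics/top1.png",d["image"][:,:,::-1])
for lo in(110,130):print(fit(d,'square',521,413,6,lo=lo,hi=lo+70))
E
```

```text
t 11.6 at [446.4 -58.3 133.3] [-3.141e+00  1.000e-03  1.568e+00] q7 0.02 grip 84.8 F [0.  0.7 0.1]
tool shift mm [-11.1  -6.8 107.3] turn deg [-0.01  0.06 -0.16]
(array([ 5.19447717e+02,  4.09592334e+02, -1.54644276e-02]), np.float64(125.77422969187674), np.float64(749.4095238095238))
(array([518.77140241, 415.28990236,   1.58745606]), np.float64(96.57226890756303), np.float64(671.2619047619048))
```

View pics/top1.png

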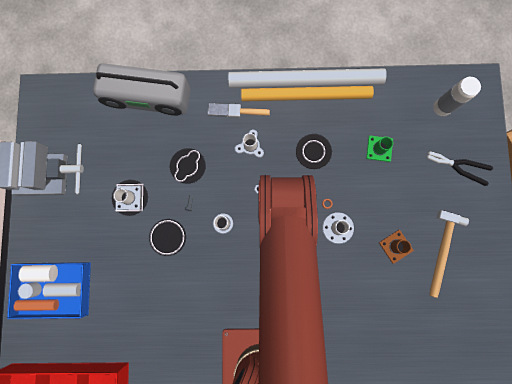

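The square flange now stands inside its outline at (129,197), lined up. Next is the oval flange.

{"api": "play_rows", "payload": {"series": [[0.085,[-0.0111,-0.0068,0.03],[0,0,0]],[0.085,[0,0,0.035],[0,0,0]],[0.085,[0,0,0.03],[0,0,0]],[0.085,[0,0,0.012],[0,0,0]],[0.02,[0,0,0],[0,0,0]]]}}

```text
t: 12.28
ee_pos: [440.5, -65.0, 26.2]
eef_rot: [-3.141, -0.001, 1.575]
ft_force: [-0.4, -0.0, 0.3]
grip_width: 69.2
grasp_force: 0.0
```

{"api": "play_rows", "payload": {"series": [[0.02,[0,0,0],[0,0,0]],[0.02,[0,0,0],[0,0,0]],[0.02,[0,0,0],[0,0,0]],[0.02,[0,0,0],[0,0,0]],[0.02,[0,0,0],[0,0,0]]]}}

```text
t: 12.9
ee_pos: [441.6, -65.8, 27.7]
eef_rot: [3.139, 0.001, 1.574]
ft_force: [-1.3, 1.2, 6.8]
grip_width: 40.7
grasp_force: 60.4
```

{"api": "play_rows", "payload": {"series": [[0.02,[0,0,0],[0,0,0]],[0.02,[0,0,-0.005],[0,0,0]],[0.02,[0,0,-0.02],[0,0,0]],[0.02,[0,0,-0.04],[0,0,0]],[0.02,[0,0,-0.04],[0,0,0]]]}}

```text
t: 13.52
ee_pos: [439.9, -65.6, 132.4]
eef_rot: [-3.141, -0.0, 1.574]
ft_force: [0.1, -1.0, -5.4]
grip_width: 40.9
grasp_force: 61.6
```

```bash
python3 go.py 621 228 130 0.126
```

```text
t 13.53 at [439.9 -65.6 132.4] [-3.141 -0.     1.574] q7 0.05 grip 40.9 F [ 0.1 -1.  -5.4]
tool shift mm [293.  182.1   2.3] turn deg [-6.000e-02  2.000e-02  8.298e+01]
```

{"api": "play_rows", "payload": {"series": [[0.02,[0.021,0.013,0],[0,0,0]],[0.02,[0.042,0.0264,0],[0,0,0]],[0.02,[0.042,0.0264,0],[0,0,0]],[0.02,[0.042,0.0264,0],[0,0,0]],[0.02,[0.042,0.0264,0],[0,0,0]]]}}

```text
t: 14.15
ee_pos: [559.0, 124.5, 131.4]
eef_rot: [-3.141, 0.0, 1.573]
ft_force: [0.8, 0.1, -4.1]
grip_width: 40.7
grasp_force: 62.0
```

{"api": "play_rows", "payload": {"series": [[0.02,[0.042,0.0264,0],[0,0,0]],[0.02,[0.042,0.0264,0],[0,0,0]],[0.02,[0.021,0.0132,0],[0,0,0]],[0.02,[0,0,0],[0,0,9.2]],[0.02,[0,0,0],[0,0,9.2]]]}}

```text
t: 14.78
ee_pos: [623.8, 228.9, 130.8]
eef_rot: [-3.14, 0.001, 1.248]
ft_force: [0.2, -0.0, -5.1]
grip_width: 40.7
grasp_force: 62.3
```

{"api": "play_rows", "payload": {"series": [[0.02,[0,0,0],[0,0,9.2]],[0.02,[0,0,0],[0,0,9.2]],[0.02,[0,0,0],[0,0,9.2]],[0.02,[0,0,0],[0,0,9.2]],[0.02,[0,0,0],[0,0,9.2]]]}}

```text
t: 15.4
ee_pos: [623.8, 228.4, 131.1]
eef_rot: [-3.141, 0.001, 0.445]
ft_force: [0.2, 0.1, -4.7]
grip_width: 40.6
grasp_force: 62.1
```

{"api": "play_rows", "payload": {"series": [[0.02,[0,0,0],[0,0,9.2]],[0.02,[0,0,0],[0,0,9.2]],[0.02,[0,0,0],[0,0,0]],[0.02,[0,0,0],[0,0,0]]]}}

```text
t: 15.9
ee_pos: [624.0, 228.7, 131.2]
eef_rot: [3.141, 0.0, 0.133]
ft_force: [0.6, 0.6, -4.7]
grip_width: 40.9
grasp_force: 62.1
```

```bash
python3 go.py 624.9 228.5 34 0.126
```

```text
t 15.9 at [624.  228.7 131.2] [3.141 0.    0.133] q7 -1.97 grip 40.9 F [ 0.6  0.6 -4.7]
tool shift mm [ 0.9  0.3 97.2] turn deg [0.01 0.03 0.37]
```

{"api": "play_rows", "payload": {"series": [[0.02,[0.001,0,0.03],[0,0,0]],[0.02,[0,0,0.035],[0,0,0]],[0.02,[0,0,0.02],[0,0,0]],[0.02,[0,0,0.008],[0,0,0]],[0.02,[0,0,0.002],[0,0,0]]]}}

```text
t: 16.52
ee_pos: [625.6, 229.1, 36.7]
eef_rot: [-3.141, -0.0, 0.129]
ft_force: [0.6, -0.5, -4.4]
grip_width: 40.6
grasp_force: 62.1
```

{"api": "play_rows", "payload": {"series": [[0.02,[0,0,0.001],[0,0,0]],[0.02,[0,0,0.001],[0,0,0]],[0.02,[0,0,0],[0,0,0]]]}}

```text
t: 16.9
ee_pos: [625.5, 229.1, 34.8]
eef_rot: [-3.141, -0.001, 0.129]
ft_force: [-0.9, -0.2, -5.3]
grip_width: 41.0
grasp_force: 62.1
```

{"api": "play_rows", "payload": {"series": [[0.02,[0,0,0.001],[0,0,0]],[0.02,[0,0,0.0005],[0,0,0]],[0.02,[0,0,0],[0,0,0]]]}}

```text
t: 17.27
ee_pos: [625.5, 229.1, 33.8]
eef_rot: [-3.142, -0.001, 0.129]
ft_force: [-2.7, -1.2, 6.2]
grip_width: 40.7
grasp_force: 63.0
```

{"api": "play_rows", "payload": {"series": [[0.05,[0,0,-0.0005],[0,0,0]],[0.085,[0,0,0],[0,0,0]],[0.085,[0,0,0],[0,0,0]],[0.085,[0,0,0],[0,0,0]],[0.085,[0,0,0],[0,0,0]]]}}

```text
t: 17.9
ee_pos: [625.2, 229.0, 33.3]
eef_rot: [-3.142, 0.0, 0.129]
ft_force: [-0.4, 1.0, -0.1]
grip_width: 85.4
grasp_force: 0.0
```

{"api": "play_rows", "payload": {"series": [[0.085,[0,0,-0.01],[0,0,0]],[0.085,[0,0,-0.03],[0,0,0]],[0.085,[0,0,-0.06],[0,0,0]],[0.085,[0,0,0],[0,0,0]],[0.085,[-0.0225,0.037,0],[0,0,0]]]}}

```text
t: 18.52
ee_pos: [607.8, 192.6, 134.4]
eef_rot: [-3.139, -0.002, 0.133]
ft_force: [-0.5, -2.0, -0.4]
grip_width: 84.9
grasp_force: 0.0
```

{"api": "play_rows", "payload": {"series": [[0.085,[-0.0225,0.037,0],[0,0,0]],[0.085,[-0.0225,0.037,0],[0,0,0]],[0.085,[-0.0225,0.037,0],[0,0,0]],[0.085,[-0.0225,0.037,0],[0,0,0]],[0.085,[-0.0225,0.037,0],[0,0,0]]]}}

```text
t: 19.15
ee_pos: [519.2, -9.8, 133.5]
eef_rot: [3.142, -0.0, 0.129]
ft_force: [-0.1, -0.3, -0.2]
grip_width: 85.2
grasp_force: 0.0
```

{"api": "play_rows", "payload": {"series": [[0.085,[-0.0225,0.037,0],[0,0,0]],[0.085,[-0.0225,0.037,0],[0,0,0]],[0.085,[-0.0225,0.037,0],[0,0,0]],[0.085,[-0.0225,0.037,0],[0,0,0]],[0.085,[-0.0225,0.037,0],[0,0,0]]]}}

```text
t: 19.77
ee_pos: [431.5, -207.7, 133.6]
eef_rot: [3.141, -0.001, 0.129]
ft_force: [0.5, 0.0, -0.3]
grip_width: 85.0
grasp_force: 0.0
```

{"api": "play_rows", "payload": {"series": [[0.085,[-0.0225,0.037,0],[0,0,0]],[0.085,[0,0,0],[0,0,0]],[0.085,[0,0,0],[0,0,0]],[0.085,[0,0,0],[0,0,0]]]}}

```text
t: 20.27
ee_pos: [415.1, -245.0, 133.4]
eef_rot: [-3.141, -0.0, 0.131]
ft_force: [0.2, 0.5, -0.4]
grip_width: 84.7
grasp_force: 0.0
```

```bash
python3 go.py 415 -245.8 26 0.129
python3 - <<'E'
from h import *
from workcell import cams
d=cams.get_image("top");pickle.dump(d,open("top2.pkl","wb"))
cv2.imwrite("pics/top2.png",cv2.resize(d["image"][130:260,90:350,::-1],None,fx=3,fy=3,interpolation=cv2.INTER_CUBIC))
E
```

```text
t 20.27 at [ 415.1 -245.   133.4] [-3.141 -0.     0.131] q7 -1.0 grip 84.7 F [ 0.2  0.5 -0.4]
tool shift mm [ -0.3   0.8 107.4] turn deg [-0.01 -0.01  0.1 ]
```

View pics/top2.png

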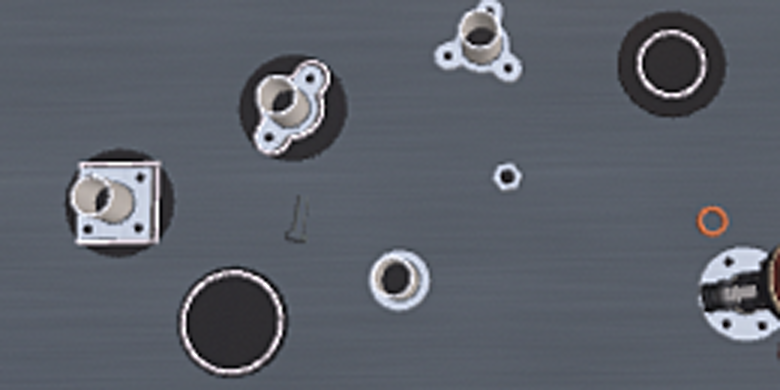

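The square and oval flanges are both inside their outlines. I'll check their centres from the bolt holes, at (140,177)/(88,229) and (310,77)/(269,136) in this crop, while going on with the big flange.

{"api": "play_rows", "payload": {"series": [[0.085,[0,0.0008,0.03],[0,0,0]],[0.085,[0,0,0.035],[0,0,0]],[0.085,[0,0,0.03],[0,0,0]],[0.085,[0,0,0.012],[0,0,0]],[0.02,[0,0,0],[0,0,0]]]}}

```text
t: 20.95
ee_pos: [414.7, -246.4, 26.1]
eef_rot: [-3.141, 0.001, 0.13]
ft_force: [0.6, -0.1, 0.5]
grip_width: 69.6
grasp_force: 0.0
```

{"api": "play_rows", "payload": {"series": [[0.02,[0,0,0],[0,0,0]],[0.02,[0,0,0],[0,0,0]],[0.02,[0,0,0],[0,0,0]],[0.02,[0,0,0],[0,0,0]],[0.02,[0,0,0],[0,0,0]]]}}

```text
t: 21.58
ee_pos: [415.7, -247.3, 27.7]
eef_rot: [3.14, -0.002, 0.129]
ft_force: [-1.4, 0.9, 6.1]
grip_width: 41.0
grasp_force: 60.3
```

{"api": "play_rows", "payload": {"series": [[0.02,[0,0,0],[0,0,0]],[0.02,[0,0,-0.005],[0,0,0]],[0.02,[0,0,-0.02],[0,0,0]],[0.02,[0,0,-0.04],[0,0,0]],[0.02,[0,0,-0.04],[0,0,0]]]}}

```text
t: 22.2
ee_pos: [414.2, -246.7, 132.6]
eef_rot: [-3.141, 0.0, 0.129]
ft_force: [0.2, -0.9, -3.1]
grip_width: 41.0
grasp_force: 61.1
```

```bash
python3 go.py 394.5 286.5 130 0.129
python3 - <<'E'
from h import *
d=pickle.load(open('top2.pkl','rb'))
g=d["image"].mean(2)
def hole(x,y):
    u,v=90+(x+.5)/3-.5,130+(y+.5)/3-.5; a,b=int(round(u)),int(round(v))
    w=np.clip(170-g[b-2:b+3,a-2:a+3],0,None);yy,xx=np.mgrid[b-2:b+3,a-2:a+3]
    return back(d,((w*xx).sum()/w.sum(),(w*yy).sum()/w.sum()),14)[:2]
for n,l in(('sq',[(140,177),(88,229)]),('ov',[(310,77),(269,136)])):
    A,B=[hole(*p) for p in l];D=A-B;print(n,(A+B)/2,np.hypot(*D),np.arctan2(D[1],D[0]))
E
```

```text
t 22.2 at [ 414.2 -246.7  132.6] [-3.141  0.     0.129] q7 -1.0 grip 41.0 F [ 0.2 -0.9 -3.1]
tool shift mm [  49.  -531.3    2.8] turn deg [-0.02  0.03 -0.01]
sq [520.03767295 413.25200861] 76.35655115134408 -0.7848596123316834
ov [619.48177157 228.57554359] 76.38009095011253 -0.6011618624631506
```

{"api": "play_rows", "payload": {"series": [[0.02,[0.0181,-0.0424,0],[0,0,0]],[0.02,[0.0181,-0.0424,0],[0,0,0]],[0.02,[0.0181,-0.0424,0],[0,0,0]],[0.02,[0.0181,-0.0424,0],[0,0,0]],[0.02,[0.0181,-0.0424,0],[0,0,0]]]}}

```text
t: 22.82
ee_pos: [477.2, -23.7, 131.7]
eef_rot: [3.141, -0.0, 0.129]
ft_force: [0.8, -0.7, -3.4]
grip_width: 41.3
grasp_force: 61.3
```

{"api": "play_rows", "payload": {"series": [[0.02,[0.0181,-0.0424,0],[0,0,0]],[0.02,[-0.01,-0.046,0],[0,0,0]],[0.02,[-0.01,-0.046,0],[0,0,0]],[0.02,[-0.01,-0.046,0],[0,0,0]],[0.02,[-0.01,-0.046,0],[0,0,0]]]}}

```text
t: 23.45
ee_pos: [425.6, 197.8, 131.7]
eef_rot: [3.141, -0.0, 0.129]
ft_force: [0.4, -0.7, -2.5]
grip_width: 40.7
grasp_force: 61.3
```

{"api": "play_rows", "payload": {"series": [[0.02,[-0.01,-0.046,0],[0,0,0]],[0.02,[-0.01,-0.046,0],[0,0,0]],[0.02,[0,0,0],[0,0,0]],[0.02,[0,0,0],[0,0,0]],[0.02,[0,0,0],[0,0,0]]]}}

```text
t: 24.08
ee_pos: [395.2, 284.1, 131.3]
eef_rot: [3.141, 0.0, 0.127]
ft_force: [0.9, 0.0, -2.5]
grip_width: 40.6
grasp_force: 61.6
```

```bash
python3 go.py 394.8 286 34 0.129
```

```text
t 24.07 at [395.2 284.1 131.3] [3.141 0.    0.127] q7 -2.22 grip 40.6 F [ 0.9  0.  -2.5]
tool shift mm [-0.2 -2.  97.3] turn deg [ 0.04  0.   -0.11]
```

{"api": "play_rows", "payload": {"series": [[0.02,[0,-0.002,0.03],[0,0,0]],[0.02,[0,0,0.035],[0,0,0]],[0.02,[0,0,0.02],[0,0,0]],[0.02,[0,0,0.008],[0,0,0]],[0.02,[0,0,0.002],[0,0,0]]]}}

```text
t: 24.7
ee_pos: [394.8, 286.9, 36.4]
eef_rot: [3.141, 0.0, 0.128]
ft_force: [-0.3, -0.7, -1.9]
grip_width: 40.6
grasp_force: 61.6
```

{"api": "play_rows", "payload": {"series": [[0.02,[0,0,0.001],[0,0,0]],[0.02,[0,0,0.001],[0,0,0]],[0.02,[0,0,0.0007],[0,0,0]],[0.02,[0,0,0],[0,0,0]]]}}

```text
t: 25.2
ee_pos: [394.6, 287.4, 33.8]
eef_rot: [-3.141, -0.0, 0.129]
ft_force: [0.8, -0.6, -1.5]
grip_width: 40.8
grasp_force: 61.6
```

{"api": "play_rows", "payload": {"series": [[0.02,[0,0,0.0007],[0,0,0]],[0.02,[0,0,0.0005],[0,0,0]],[0.02,[0,0,0],[0,0,0]]]}}

```text
t: 25.58
ee_pos: [394.5, 287.5, 33.7]
eef_rot: [3.141, -0.0, 0.129]
ft_force: [-7.1, -4.7, 16.0]
grip_width: 40.9
grasp_force: 63.3
```

{"api": "play_rows", "payload": {"series": [[0.05,[0,0,-0.0008],[0,0,0]],[0.085,[0,0,0],[0,0,0]],[0.085,[0,0,0],[0,0,0]],[0.085,[0,0,0],[0,0,0]],[0.085,[0,0,0],[0,0,0]]]}}

```text
t: 26.2
ee_pos: [394.4, 287.3, 33.2]
eef_rot: [-3.142, 0.0, 0.129]
ft_force: [-0.2, -0.3, -0.5]
grip_width: 85.0
grasp_force: 0.0
```

{"api": "play_rows", "payload": {"series": [[0.085,[0,0,-0.01],[0,0,0]],[0.085,[0,0,-0.03],[0,0,0]],[0.085,[0,0,-0.06],[0,0,0]],[0.085,[0,0,0],[0,0,0]],[0.085,[0.0035,0.0353,0],[0,0,0]]]}}

```text
t: 26.82
ee_pos: [402.1, 254.7, 134.4]
eef_rot: [-3.14, -0.002, 0.133]
ft_force: [0.5, -0.9, -0.4]
grip_width: 85.1
grasp_force: 0.0
```

{"api": "play_rows", "payload": {"series": [[0.085,[0.0035,0.0353,0],[0,0,0]],[0.085,[0.0035,0.0353,0],[0,0,0]],[0.085,[0.0035,0.0353,0],[0,0,0]],[0.085,[0.0035,0.0353,0],[0,0,0]],[0.085,[0,0,0],[0,0,0]]]}}

```text
t: 27.45
ee_pos: [434.7, 111.9, 133.1]
eef_rot: [3.141, 0.001, 0.125]
ft_force: [-0.5, 1.0, 0.2]
grip_width: 84.8
grasp_force: 0.0
```

{"api": "play_rows", "payload": {"series": [[0.085,[0,0,0],[0,0,0]],[0.085,[0,0,0],[0,0,0]]]}}

```text
t: 27.7
ee_pos: [434.2, 115.6, 133.3]
eef_rot: [-3.141, 0.0, 0.131]
ft_force: [0.3, 0.0, -0.5]
grip_width: 84.9
grasp_force: 0.0
```

```bash
python3 go.py 434.4 114.4 26 0.129
```

```text
t 27.7 at [434.2 115.6 133.3] [-3.141  0.     0.131] q7 -1.81 grip 84.9 F [ 0.3  0.  -0.5]
tool shift mm [1.000e-01 1.200e+00 1.073e+02] turn deg [-0.01  0.    0.09]
```

{"api": "play_rows", "payload": {"series": [[0.085,[0,0.0012,0.03],[0,0,0]],[0.085,[0,0,0.035],[0,0,0]],[0.085,[0,0,0.03],[0,0,0]],[0.085,[0,0,0.012],[0,0,0]],[0.02,[0,0,0],[0,0,0]]]}}

```text
t: 28.32
ee_pos: [434.2, 113.9, 26.0]
eef_rot: [-3.141, 0.001, 0.13]
ft_force: [-0.1, -0.0, 0.8]
grip_width: 69.3
grasp_force: 0.0
```

{"api": "play_rows", "payload": {"series": [[0.02,[0,0,0],[0,0,0]],[0.02,[0,0,0],[0,0,0]],[0.02,[0,0,0],[0,0,0]],[0.02,[0,0,0],[0,0,0]],[0.02,[0,0,0],[0,0,0]]]}}

```text
t: 28.95
ee_pos: [435.6, 113.6, 27.6]
eef_rot: [3.142, -0.002, 0.129]
ft_force: [-1.1, -0.1, 5.4]
grip_width: 40.6
grasp_force: 60.1
```

{"api": "play_rows", "payload": {"series": [[0.02,[0,0,0],[0,0,0]],[0.02,[0,0,-0.005],[0,0,0]],[0.02,[0,0,-0.02],[0,0,0]],[0.02,[0,0,-0.04],[0,0,0]],[0.02,[0,0,-0.04],[0,0,0]]]}}

```text
t: 29.58
ee_pos: [434.1, 113.3, 132.6]
eef_rot: [-3.142, 0.001, 0.129]
ft_force: [1.1, -0.5, -4.4]
grip_width: 41.2
grasp_force: 61.3
```

{"api": "play_rows", "payload": {"series": [[0.02,[0.0235,0.0399,0],[0,0,0]],[0.02,[0.0235,0.0399,0],[0,0,0]],[0.02,[0.0235,0.0399,0],[0,0,0]],[0.02,[0.0235,0.0399,0],[0,0,0]],[0.02,[0.0235,0.0399,0],[0,0,0]]]}}

```text
t: 30.2
ee_pos: [577.3, -70.6, 131.5]
eef_rot: [-3.141, 0.0, 0.129]
ft_force: [-0.2, 1.2, -3.6]
grip_width: 40.7
grasp_force: 61.3
```

{"api": "play_rows", "payload": {"series": [[0.02,[0.0235,0.0399,0],[0,0,0]],[0.02,[0.0235,0.0399,0],[0,0,0]],[0.02,[0.0235,0.0399,0],[0,0,0]],[0.02,[0,0,0],[0,0,0]],[0.02,[0,0,0],[0,0,0]]]}}

```text
t: 30.82
ee_pos: [661.7, -178.5, 130.9]
eef_rot: [-3.14, 0.001, 0.129]
ft_force: [-0.8, 0.3, -3.5]
grip_width: 40.9
grasp_force: 61.7
```

```bash
python3 go.py 661.8 -178.2 34 0.129
```

```text
t 30.82 at [ 661.7 -178.5  130.9] [-3.14e+00  1.00e-03  1.29e-01] q7 -1.31 grip 40.9 F [-0.8  0.3 -3.5]
tool shift mm [ 0.2 -0.1 96.9] turn deg [-0.07  0.05 -0.  ]
```

{"api": "play_rows", "payload": {"series": [[0.02,[0,0,0.03],[0,0,0]],[0.02,[0,0,0.035],[0,0,0]],[0.02,[0,0,0.02],[0,0,0]],[0.02,[0,0,0.008],[0,0,0]],[0.02,[0,0,0.002],[0,0,0]]]}}

```text
t: 31.45
ee_pos: [662.4, -178.8, 36.7]
eef_rot: [3.142, -0.001, 0.129]
ft_force: [0.5, -0.7, -4.1]
grip_width: 40.9
grasp_force: 61.7
```

{"api": "play_rows", "payload": {"series": [[0.02,[0,0,0.001],[0,0,0]],[0.02,[0,0,0.001],[0,0,0]],[0.02,[0,0,0.0007],[0,0,0]],[0.02,[0,0,0],[0,0,0]]]}}

```text
t: 31.95
ee_pos: [662.3, -179.1, 33.9]
eef_rot: [3.141, -0.001, 0.129]
ft_force: [-0.4, 0.2, -1.3]
grip_width: 41.0
grasp_force: 61.7
```

Contact is just starting. I'll lower 0.5 mm more, release, rise, and back off to the right (world -y) to look.

{"api": "play_rows", "payload": {"series": [[0.02,[0,0,0.0005],[0,0,0]],[0.02,[0,0,0],[0,0,0]]]}}

```text
t: 32.2
ee_pos: [662.3, -179.1, 33.8]
eef_rot: [3.141, -0.0, 0.129]
ft_force: [-3.4, 0.2, 5.2]
grip_width: 40.8
grasp_force: 61.8
```

{"api": "play_rows", "payload": {"series": [[0.05,[0,0,0],[0,0,0]],[0.085,[0,0,0],[0,0,0]],[0.085,[0,0,0],[0,0,0]],[0.085,[0,0,0],[0,0,0]],[0.085,[0,0,0],[0,0,0]]]}}

```text
t: 32.83
ee_pos: [662.1, -178.9, 33.0]
eef_rot: [-3.142, 0.0, 0.129]
ft_force: [-0.3, 0.1, 0.3]
grip_width: 84.5
grasp_force: 0.0
```

{"api": "play_rows", "payload": {"series": [[0.085,[0,0,-0.01],[0,0,0]],[0.085,[0,0,-0.03],[0,0,0]],[0.085,[0,0,-0.06],[0,0,0]],[0.085,[0,0,-0.03],[0,0,0]],[0.085,[-0.025,0.04,0],[0,0,0]]]}}

```text
t: 33.45
ee_pos: [646.0, -217.6, 167.7]
eef_rot: [3.141, -0.008, 0.136]
ft_force: [-0.1, -1.1, -0.8]
grip_width: 84.9
grasp_force: 0.0
```

{"api": "play_rows", "payload": {"series": [[0.085,[-0.025,0.045,0],[0,0,0]],[0.085,[-0.025,0.045,0],[0,0,0]],[0.085,[-0.025,0.045,0],[0,0,0]],[0.085,[0,0,0],[0,0,0]],[0.085,[0,0,0],[0,0,0]]]}}

```text
t: 34.08
ee_pos: [585.8, -365.0, 163.6]
eef_rot: [-3.141, -0.001, 0.129]
ft_force: [-0.1, 0.2, 0.7]
grip_width: 84.9
grasp_force: 0.0
```

Run:
```python
from h import *
from workcell import cams
d=cams.get_image("top");pickle.dump(d,open("top3.pkl","wb"))
cv2.imwrite("pics/top3.png",cv2.resize(d["image"][130:260,90:350,::-1],None,fx=3,fy=3,interpolation=cv2.INTER_CUBIC))
d2=cams.get_image("scene");cv2.imwrite("pics/scene3.png",d2["image"][:,:,::-1])
b=np.median(d["image"].mean(2)[200:215,150:200]);
for k,x,y in(('small',662,-178),('big',394.5,286.5)):
  print(k,[fit(d,k,x,y,6,lo=lo,hi=lo+60) for lo in(130,150)])
```

```text
small [(array([ 6.59971913e+02, -1.78827924e+02,  8.36396668e-02]), np.float64(68.26699346405229), np.float64(400.93888888888887)), (array([ 6.59283248e+02, -1.75073053e+02,  1.30209844e-01]), np.float64(264.809477124183), np.float64(165.6277777777778))]
big [(array([3.94035171e+02, 2.89230369e+02, 1.80985430e-01]), np.float64(122.0124183006536), np.float64(890.1222222222223)), (array([ 3.96140548e+02,  2.89973425e+02, -6.98231676e-03]), np.float64(85.73333333333335), np.float64(832.8777777777777))]
```

View pics/top3.png

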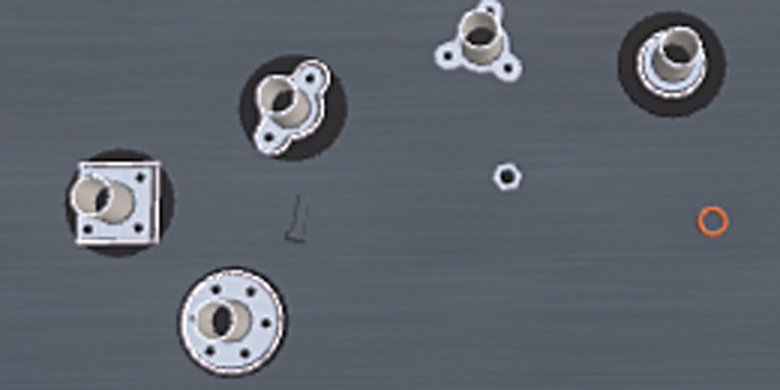

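View pics/scene3.png

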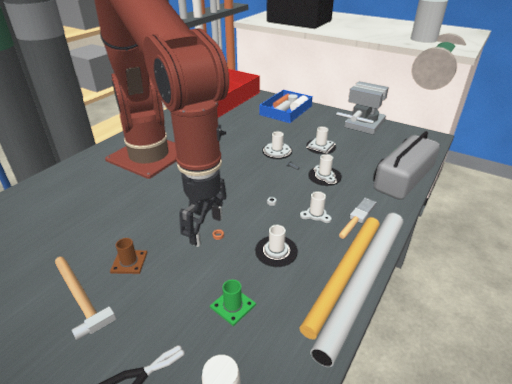

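In the crop all four stand upright inside their outlines: square (118,203), oval (290,106), big (233,322) and small (671,64). The tri flange is untouched at (480,40), and the scene view shows the arm clear of everything.

```bash
python3 -c "
from workcell import sign_off;print(sign_off())"
```

```text
the job is handed in; nothing more can be done
None
```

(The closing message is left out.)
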